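# Feel for the tile mould's release notch and press its key

## Task

Free the terracotta tile from the grey metal mould frame: with the fingers closed, put a fingertip on the left end of the frame's front edge (the top of the long side nearest the robot; left as the robot sees it) and run it along the edge to the right until you find the notch, then press the key inside the notch all the way down, so that the tile rises proud of the frame. Finish clear of everything; do not touch the tile itself, pick nothing up, and leave the other things where they stand.

Things in the scene. Friction and masses are not known exactly. Their poses are not given: they have to be found in the camera images.
- mould: grey metal tile mould frame, fixed, 210 (x) x 320 (y) x 50 (z) mm, origin at the centre of its underside, z up, its -x side facing the robot (turned up to 0.3 rad), its +y to the robot's left. Flat top at z = 50 mm. A pocket 110 x 160 mm centred at x = -5, y = 0 mm holds the tile. The front edge is the strip of the top at x = -105 to -73 mm, y = +160 to -160 mm.
- front_edge (a point): middle of the front edge, on its top face (frame x -89, y 0, z 50 mm). The edge is 32 mm wide, flat (seams up to 0.2 mm). In it is ONE notch, 40 mm long (along y), through the full width, open to the front and above, with rigid upright ends and a rigid back. Its centre lies up to 45 mm left or right of this point; where is not reported: feel or look for it.
- edge_right (a point): right end of the front edge, at mid width, on its top face (frame x -89, y -160, z 50 mm).
- edge_start: leftmost part of the front edge, rigid, frame y = +160 to +112.5 mm (47.5 x 32 mm), flush with the rest; origin 30 mm below the middle of its top face, axes as the frame's. The sweep starts with a fingertip on top of it.
- edge_next: next part of the front edge to the right, rigid, frame y = +112.5 to +65 mm (47.5 x 32 mm), flush; origin 30 mm below the middle of its top face. The notch is always farther right.
- key (a joint): downward travel of the release key, a plain bar 30 mm wide (x) that is the notch's floor, reached only there: 0 = up, top 10 mm below the edge's top, so a fingertip on the edge loses support at the notch; 0.010 m = fully down on a hard stop, top 20 mm below the edge. Needs 5 to 9 N at 20 mm/s (5 N friction), no return spring, stays where left. Raises the tile 0.8 mm per mm.
- tile: fired terracotta tile, 104 x 154 x 14 mm, about 0.4 kg, lying loose in the pocket with 3 mm play all round; origin at the centre of its underside. At the start its top is flush with the frame (underside 36 mm above the frame's underside); with the key fully down it stands 8 mm proud.
- mug: white ceramic mug, 76 mm across, 88 mm tall, handle at its +y; stands left of the mould frame. Bystander; origin at the centre of its underside.
- bottle: closed clear plastic bottle, 62 mm across, 170 mm tall; stands right of the frame. Bystander; origin at the centre of its underside.
- jar: small amber glass jar, 40 mm across, 50 mm tall; stands on the frame's far deck. Bystander; origin at the centre of its underside.
- plaster_block: off-white plaster block 110 x 90 x 50 mm, left of the frame, beyond the mug. Bystander; origin at the centre of its underside.
- spatula: wooden-handled spatula 180 mm long lying in front of the frame's right half (robot side), about along its edge. Bystander; origin at the centre of its underside.
- brush: wooden brush 170 mm long lying in front of the frame's left half, about along its edge. Bystander; origin at the centre of its underside.
- bowl: small blue bowl, 100 mm across, 45 mm tall, right of the frame. Bystander; origin at the centre of its underside.
Mind the look-alikes: they are no part of the job. Of the things shaped like the tile, the terracotta one is meant.

How it is judged:
By the outcome, as a careful person would: the job done as asked, in the order asked, and still so for the second after the job is handed in, with the robot touching nothing.
It also fails if it takes over 56 s, if anything falls off the work surface, if the arm or the gripper's body presses on something with over 40 N, if the wrist force passes 120 N, or if a joint passes its speed limit or range.

## Robot

A 6-joint arm with a two-finger parallel gripper is mounted at the origin on the work surface. World frame = base frame: x ahead of the robot, y to its left, z up, the work surface at z = 0. Lengths are in m, angles in rad, forces in N, time in s.
With the tool pointing down it reaches from about 0.35 to 0.975 m from the base axis. Payload 4.9 kg.
Tool frame: the origin (TCP) lies on the centre line of the jaws, within the pads' length; the fingertips stand 14 mm ahead of it and the grasp point (between the pads) lies 5 mm behind it; x points along the fingers, z is the direction in which the jaws open and shut, and the axes are right-handed (so a half turn about x gives the same grasp; the last joint's range is limited). The gripper opens to 85 mm and grips with 20 to 120 N. Pads are 22 mm wide; open, the fingers measure 114 mm over their backs; the gripper's body (76 mm by 85 mm) begins 54 mm behind the grasp point. The pads swing forward as they close: fully open they stand 13 mm farther back than shut.
Start: joints at [-0.119, 0.053, 1.613, -0, 1.476, -0.119], TCP at [0.625, 0, 0.245] pointing down, gripper open.
Joint ranges: [-3.01, 3.01], [-1.01, 2.22], [0.06, 2.58], [-1.02, 4.17], [0.09, 2.62], [-3.14, 3.14]. Speed limits (rad/s): [2.57, 2.57, 3.14, 3.14, 3.14, 3.14].

## Interface

Orientations are given as a rotation vector (axis times angle).
In Python, from station import ctrl gives the robot as it stands.
- The arm moves only by the tool move_arm, never from a script. Its argument "increments" is a list that holds one entry, the list of rows, each a list of 4 numbers: the shift along the tool's x, y, z in units of 25 cm (1.0 is 25 cm), then the turn about the tool's x in units of 90 degrees (1.0 is 90 degrees). A call has 1 to 20 rows; each row shifts and turns the commanded pose from where the row before left it, along the tool's axes as they then stand; what a row does not reach is not made up. A row lasts 1/12 s, in which the tool goes at most 41.7 mm and 7.16 degrees, less where a joint would pass 70% of its speed; a pose out of reach is approached as far as the arm can. A call with a number of a shift or a turn outside -1 to 1 is refused whole. A call with a gripper value outside its range is refused whole. "gripper" is the closure, from 0 (fully open) to 1 (shut), set as the call begins (left out, the last holds). The fingers move at their own pace and stop on an object; "squeeze" is the grip in N (left out, the last holds). Time passes only in rows, so rows that do not move let the fingers close. It gives the time, the measured TCP pose, the force and the opening at its end, in the units of the state.
- ctrl.get_obs(): the state, without advancing time (a new reading comes with each control period).
- ctrl.get_image(name): name is "scene" or "side" or "wrist"; returns a dict with "pixels" (384x512x3 uint8, red, green, blue), "depth" (384x512 float32, m along the optical axis (not along the pixel's ray), 0 where there is no reading), "K" (3x3 intrinsics, pixels), "extrinsics" (4x4, takes a point from camera to world coordinates); the wrist camera has in their place "tool_from_camera" (4x4, takes a point from camera to tool coordinates, whose origin is the TCP and whose axes are the tool frame's). Camera axes: x right, y up, looking along -z (the intrinsics and any distortion apply to the point x, -y, -z); pixel columns grow to the right and rows downward; lengths in m; the calibration is good to about 2 mm. A picture is of the moment at which its call begins: read the wrist's pose just before it.
- ctrl.finish_job(): hands the job in, once; it reports no verdict.
Trained networks look in the newest picture that a camera, given by its name, has taken for a name from the list of things; names that differ only in an ending like _2 or _b are one class to them, and where a whole thing is asked for, a point or a joint stands for the part that bears it (a point fixed in the world has none). Each returns a list of dicts, best first, with "score" (0 to 1); they miss things now and then, are a little off and sometimes report something else, mostly with a low value. They report only what shows in the picture. A call takes as long as a camera call. They do not tell look-alikes from the thing itself.
- ctrl.trace(camera, target): "region" (384x512 bool, what is visible of it) and "pixel" ([row, column] in pixels, amid what is visible of it).
The state is a dict: "t": time; "q": joint angles; "dq": joint speeds; "effort": joint torques, N m; "tool_pos": TCP position; "tool_rot": TCP orientation; "contact_force": force on the tool from outside, world axes, zero at the start; "wrist_torque": the same for the moment, N m; "opening": finger opening in m.
Only numpy, scipy, OpenCV 4.12 (cv2) and the standard library are available. Lean on these libraries where they do the work, as an engineer would, in place of code of your own. Each camera call takes 0.05 s, during which the arm holds its last target. There are 200 camera calls.

## Working session

There is one attempt and no reset: what is moved stays moved. The work goes in short steps, Python scripts to look and compute and a tool call to move; the robot and the scene stay as the last step left them, time stands still between calls to the robot, and variables do not carry over. Pictures are saved under pics/ and viewed, about 8 in all and at most 12, crops included, and the job is handed in when it is done.

Besides the shell and the picture viewer there is one more tool, called after ">>>" by a JSON object that holds its "method" and its "body", one argument or row to a line. move_arm: Moves the arm, as the interface text tells. Shifts and turns lie within -1 to 1; 1 stands for 25 cm of shift or 90 degrees of turn. Its arguments: {"type":"object","properties":{"increments":{"type":"array","items":{"type":"array","items":{"type":"array","items":{"type":"number","minimum":-1,"maximum":1}}}},"gripper":{"type":"number"},"squeeze":{"type":"number"}},"required":["increments"]}

```bash
mkdir -p pics; cat > h.py <<'E'
import numpy as np, cv2
from station import ctrl
from scipy.spatial.transform import Rotation as R
def cloud(im,o=None):
    d=im["depth"]; K=im["K"]; v,u=np.mgrid[0:384,0:512]
    P=np.stack([(u-K[0,2])/K[0,0]*d,-(v-K[1,2])/K[1,1]*d,-d],-1)
    if "extrinsics" in im: T=np.array(im["extrinsics"])
    else:
        T=np.eye(4);T[:3,:3]=R.from_rotvec(o["tool_rot"]).as_matrix();T[:3,3]=o["tool_pos"];T=T@np.array(im["tool_from_camera"])
    W=P@T[:3,:3].T+T[:3,3]; W[d<=0]=np.nan
    return W
def save(n,px): cv2.imwrite("pics/"+n,cv2.cvtColor(np.ascontiguousarray(px),cv2.COLOR_RGB2BGR))
E
python3 - <<'E'
from h import *
o=ctrl.get_obs(); print({k:np.round(v,3) for k,v in o.items()}); print(R.from_rotvec(o["tool_rot"]).as_matrix().round(3))
px=[]
for c in ["scene","wrist"]:
    im=ctrl.get_image(c); W=cloud(im,o); np.save(c+".npy",W); px.append(im["pixels"])
    print(c,[k for k in im if k not in("pixels","depth")], im["K"].round(1).tolist())
    for n in ["mould","tile","key","edge_start","edge_next","front_edge"]:
        for r in ctrl.trace(c,n)[:3]:
            m=r["region"]; print(n,round(r["score"],2),r["pixel"],m.sum(),np.nanmedian(W[m],0).round(3),np.nanmin(W[m],0).round(3),np.nanmax(W[m],0).round(3))
save("scene.png",px[0]);save("wrist.png",px[1])
save("both.png",cv2.resize(np.vstack(px),None,fx=.78,fy=.78))
E
```

```text
{'t': np.float64(0.0), 'q': array([-0.119,  0.053,  1.614, -0.   ,  1.476, -0.119]), 'dq': array([ 0.002, -0.   , -0.001, -0.   , -0.002, -0.001]), 'effort': array([ 0.0000e+00, -3.9367e+01, -3.7018e+01, -0.0000e+00,  7.0000e-03,
       -0.0000e+00]), 'tool_pos': array([0.624, 0.   , 0.244]), 'tool_rot': array([0.   , 1.573, 0.   ]), 'contact_force': array([ 0.1  ,  0.172, -0.439]), 'wrist_torque': array([0.005, 0.002, 0.037]), 'opening': np.float64(0.085)}
[[-0.002  0.     1.   ]
 [ 0.     1.    -0.   ]
 [-1.     0.    -0.002]]
scene ['K', 'extrinsics'] [[434.1, 0.0, 256.4], [0.0, 434.1, 189.9], [0.0, 0.0, 1.0]]
mould 0.65 [232.5, 281.1] 7059 [ 0.598 -0.019  0.049] [ 0.404 -0.185 -0.003] [0.716 0.264 0.247]
tile 0.9 [250.3, 109.4] 2685 [ 0.343 -0.294  0.014] [ 0.233 -0.357 -0.002] [ 0.421 -0.217  0.019]
tile 0.86 [210.4, 281.0] 1945 [0.573 0.044 0.05 ] [ 0.502 -0.036  0.038] [0.638 0.138 0.055]
tile 0.8 [127.1, 244.8] 881 [0.231 0.265 0.013] [ 0.152 -0.014 -0.001] [0.556 0.355 0.315]
key 0.47 [188.2, 257.2] 86 [0.477 0.07  0.04 ] [0.462 0.047 0.036] [0.501 0.085 0.053]
key 0.44 [275
[... 917 characters left out ...]
0.379 -0.252  0.016]
key 0.58 [118.4, 136.9] 792 [0.475 0.067 0.04 ] [ 0.438  0.044 -0.001] [0.497 0.089 0.051]
edge_start 0.81 [26.0, 101.6] 1526 [0.451 0.162 0.05 ] [ 0.407  0.136 -0.001] [0.473 0.201 0.053]
edge_start 0.54 [63.2, 199.1] 32216 [0.563 0.091 0.05 ] [ 0.412 -0.138 -0.002] [0.722 0.201 0.247]
edge_start 0.44 [201.4, 140.5] 2524 [ 0.444 -0.055  0.003] [ 0.406 -0.138 -0.001] [0.492 0.    0.051]
edge_next 0.77 [72.6, 115.7] 1317 [0.463 0.117 0.05 ] [ 0.416  0.09  -0.   ] [0.484 0.142 0.052]
front_edge 0.84 [60.0, 195.5] 32064 [0.563 0.092 0.05 ] [ 0.408 -0.126 -0.001] [0.726 0.201 0.054]
front_edge 0.27 [51.7, 65.2] 4224 [0.389 0.142 0.018] [0.349 0.038 0.   ] [0.412 0.199 0.023]
```

View pics/both.png

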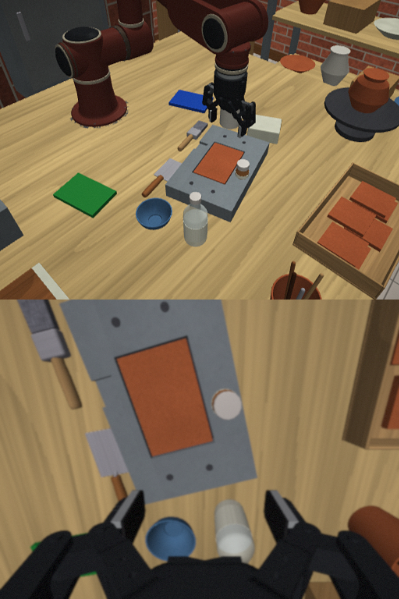

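```bash
cat > fit.py <<'E'
from h import *
from scipy.optimize import least_squares
pts=[]
for c in ["scene","wrist"]:
    W=np.load(c+".npy"); m=(abs(W[...,2]-.05)<.004)&(W[...,0]>.4)&(W[...,0]<.73)&(W[...,1]>-.15)&(W[...,1]<.25)
    n,l,s,_=cv2.connectedComponentsWithStats(m.astype(np.uint8)); k=1+np.argmax(s[1:,4]); p=W[l==k]; print(c,len(p),p[:,2].mean())
    r=cv2.minAreaRect(p[:,:2].astype(np.float32)); print(r)
    # occupancy-score fit: rectangle 210x320 edges via percentiles
    best=None
    for a in np.arange(-.32,.321,.005):
        q=p[:,:2]@np.array([[np.cos(a),-np.sin(a)],[np.sin(a),np.cos(a)]])
        lo=np.percentile(q,.7,0);hi=np.percentile(q,99.3,0); A=(hi[0]-lo[0])
        if best is None or A<best[0]: best=(A,a,lo,hi)
    A,a,lo,hi=best
    print(c,"yaw",a,lo,hi,"size",hi-lo)
    Rm=np.array([[np.cos(a),-np.sin(a)],[np.sin(a),np.cos(a)]]); cen=Rm@((lo+hi)/2); print("centre",cen)
    # notch: z profile along front strip
    q=W[...,:2]@Rm; s=(q[...,0]>lo[0]+.006)&(q[...,0]<lo[0]+.024)&(W[...,2]>.03)&(W[...,2]<.06)
    for y in np.arange(lo[1],hi[1],.004):
        t=s&(abs(q[...,1]-y)<.002)
        if t.sum()>2: print("%.3f:%.4f"%(y-(lo[1]+hi[1])/2,np.median(W[t][:,2])),end=" ")
    print()
E
python3 fit.py
python3 - <<'E'
from h import *
im=cv2.imread("pics/wrist.png"); cv2.imwrite("pics/crop.png",cv2.resize(im[0:260,60:330],None,fx=2.2,fy=2.2,interpolation=cv2.INTER_CUBIC))
E
```

```text
scene 7508 0.0497542885027928
((0.5735000371932983, 0.051517337560653687), (0.21237871050834656, 0.3260366916656494), 14.742897033691406)
scene yaw 0.2550000000000005 [ 0.46509955 -0.25436362] [0.67284795 0.06281956] size [0.2077484  0.31718319]
centre [0.57473307 0.05084594]
-0.159:0.0420 -0.155:0.0494 -0.151:0.0493 -0.147:0.0500 -0.143:0.0496 -0.139:0.0501 -0.135:0.0499 -0.131:0.0499 -0.127:0.0505 -0.123:0.0502 -0.119:0.0497 -0.115:0.0493 -0.111:0.0494 -0.107:0.0502 -0.103:0.0496 -0.099:0.0507 -0.095:0.0494 -0.091:0.0499 -0.087:0.0500 -0.083:0.0502 -0.079:0.0496 -0.075:0.0508 -0.071:0.0502 -0.067:0.0498 -0.063:0.0504 -0.059:0.0500 -0.055:0.0494 -0.051:0.0494 -0.047:0.0500 -0.043:0.0505 -0.039:0.0494 -0.035:0.0500 -0.031:0.0501 -0.027:0.0494 -0.023:0.0496 -0.019:0.0495 -0.015:0.0498 -0.011:0.0499 -0.007:0.0500 -0.003:0.0509 0.001:0.0503 0.005:0.0506 0.009:0.0490 0.013:0.0496 0.017:0.0492 0.021:0.0480 0.029:0.0394 0.033:0.0398 0.037:0.0394 0.041:0.0398 0.045:0.0409 0.049:0.0408 0.053:0.0400 0.057:0.0419 0.061:0.0474 0.065:0.0485 0.069:0.0508 0.073:0.0494 0.077:0.0494 0.081:0.0500 0.0
[... 891 characters left out ...]
.052:0.0498 -0.048:0.0496 -0.044:0.0496 -0.040:0.0498 -0.036:0.0499 -0.032:0.0498 -0.028:0.0498 -0.024:0.0500 -0.020:0.0500 -0.016:0.0498 -0.012:0.0500 -0.008:0.0498 -0.004:0.0499 -0.000:0.0497 0.004:0.0500 0.008:0.0499 0.012:0.0500 0.016:0.0498 0.020:0.0498 0.024:0.0401 0.028:0.0402 0.032:0.0401 0.036:0.0401 0.040:0.0404 0.044:0.0402 0.048:0.0401 0.052:0.0401 0.056:0.0403 0.060:0.0409 0.064:0.0500 0.068:0.0500 0.072:0.0500 0.076:0.0502 0.080:0.0501 0.084:0.0501 0.088:0.0499 0.092:0.0501 0.096:0.0502 0.100:0.0501 0.104:0.0503 0.108:0.0502 0.112:0.0500 0.116:0.0501 0.120:0.0501 0.124:0.0501 0.128:0.0502 0.132:0.0504 0.136:0.0505 0.140:0.0502 0.144:0.0502 0.148:0.0503 0.152:0.0503 0.156:0.0502
```

View pics/crop.png

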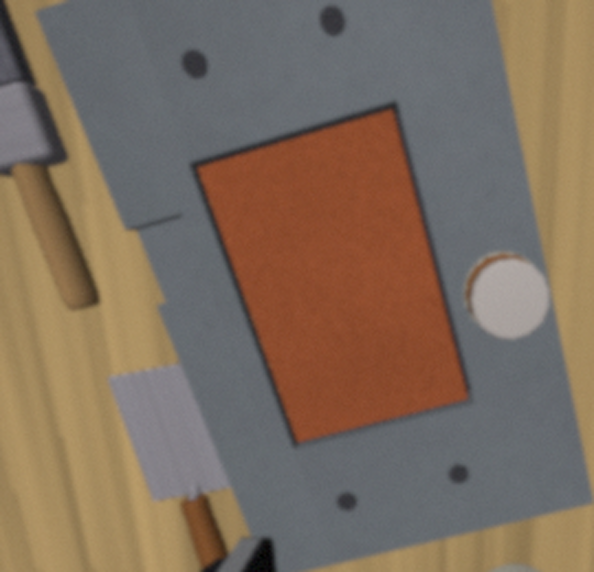

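Wrist crop: terracotta tile in the frame at wrist pixel (123,214). The notch is the dark step in the front edge at about (98–140, 120–145), frame y ≈ +22..+62 mm. Tile candidates in the scene image are the green board (250,109), the blue board (127,245), the crate tiles (~270,465) and the framed terracotta one (210,281). I take the framed one. Now I move with the fingers shut to above the left end.

>>> {"method": "move_arm", "body": {
  "increments": [
    [[0, 0, 0, -0.0553], [0, 0, 0, -0.0553], [0, 0, 0, -0.0553], [0, 0.1027, -0.0645, 0], [0, 0.1027, -0.0645, 0], [0, 0.1027, -0.0645, 0], [0, 0.1027, -0.0645, 0], [0, 0.1027, -0.0645, 0], [0, 0.1027, -0.0645, 0], [0, 0.1027, -0.0645, 0], [0, 0.1027, -0.0645, 0], [0, 0, 0, 0], [0, 0, 0, 0], [0, 0, 0, 0]]
  ],
  "gripper": 1,
  "squeeze": 40
}}

```text
t: 1.87
tool_pos: [0.4478, 0.165, 0.2456]
tool_rot: [-0.205, 1.56, 0.204]
contact_force: [0.7, -0.3, 0.2]
opening: -0.0002
```

```bash
cat > st.py <<'E'
from h import *
a=.261;C=np.array([.573,.052]);Rm=np.array([[np.cos(a),-np.sin(a)],[np.sin(a),np.cos(a)]])
def st():
    o=ctrl.get_obs();p=o["tool_pos"];M=R.from_rotvec(o["tool_rot"]).as_matrix()
    tip=p+M[:,0]*.014
    print("t",round(float(o["t"]),2),"frame xy tip",((tip[:2]-C)@Rm).round(4),"tip z",tip[2].round(4),"F",np.round(o["contact_force"],1),"yaw",np.arctan2(M[1,2],M[0,2]).round(4),"tooldown",M[:,0].round(3),"open",round(float(o["opening"]),4))
    return o
E
python3 - <<'E'
from st import *
o=st()
im=ctrl.get_image("scene");W=cloud(im)
for n in ["mug","brush","edge_start"]:
    for r in ctrl.trace("scene",n)[:2]:
        m=r["region"];P=W[m];print(n,round(r["score"],2),r["pixel"],np.nanmedian(P,0).round(3),np.nanpercentile(P,3,0).round(3),np.nanpercentile(P,97,0).round(3))
im2=ctrl.get_image("wrist");W=cloud(im2,o)
W=W.reshape(-1,3);f=(W[:,:2]-C)@Rm
# check fit with new view
m=abs(W[:,2]-.05)<.003
s=m&(abs(f[:,1])<.15)&(f[:,0]<0)
for y in (.13,.1,.08,0,-.05):
    t=m&(abs(f[:,1]-y)<.005)&(f[:,0]>-.15)&(f[:,0]<.0)
    if t.sum():print(y,"front x",np.percentile(f[t,0],1).round(4),end=" ")
t=m&(abs(f[:,0]+.09)<.008)&(f[:,1]<.2)
print("left end y",np.percentile(f[t,1],99.5) if t.sum() else None)
k=(abs(W[:,2]-.04)<.003)&(abs(f[:,0]+.09)<.01)&(abs(f[:,1])<.09)
if k.sum():print("notch",np.percentile(f[k,1],[1,99]),k.sum())
save("v2.png",cv2.resize(np.vstack([im["pixels"],im2["pixels"]]),None,fx=.78,fy=.78))
E
```

```text
t 1.87 frame xy tip [-0.0918  0.1415] tip z 0.2316 F [ 0.7 -0.3  0.2] yaw 0.2608 tooldown [ 0.001 -0.    -1.   ] open -0.0002
mug 0.68 [143.4, 295.8] [0.446 0.267 0.055] [0.399 0.242 0.001] [0.472 0.33  0.087]
mug 0.4 [173.9, 266.4] [0.464 0.115 0.05 ] [ 0.41   0.094 -0.001] [0.48  0.152 0.052]
brush 0.64 [167.7, 244.4] [0.392 0.132 0.017] [0.359 0.04  0.   ] [0.409 0.203 0.022]
0.13 front x -0.1035 0.1 front x -0.1032 0.08 front x -0.1028 0 front x -0.0485 left end y 0.1612446629686761
notch [0.05404797 0.05511411] 14
```

View pics/v2.png

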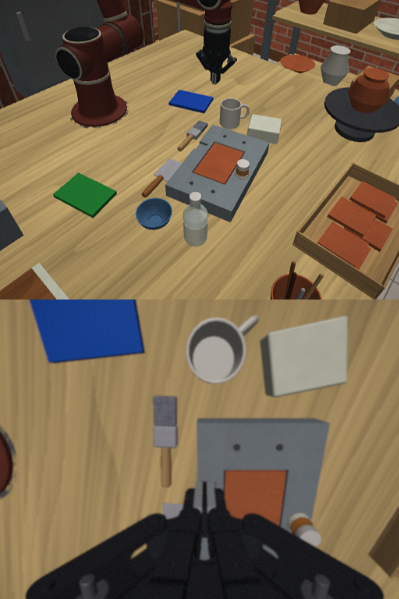

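The gripper is shut and over the left end of the front edge, which is at wrist-composite (205,425). The mug, block and brush are clear of it. Descending to just above the edge.

>>> {"method": "move_arm", "body": {
  "increments": [
    [[0.1, 0, 0, 0], [0.1, 0, 0, 0], [0.1, 0, 0, 0], [0.1, 0, 0, 0], [0.1, 0, 0, 0], [0.1, 0, 0, 0], [0.09, 0, 0, 0], [0, 0, 0, 0], [0, 0, 0, 0]]
  ]
}}

```text
t: 2.87
tool_pos: [0.4467, 0.1647, 0.0717]
tool_rot: [-0.204, 1.565, 0.204]
contact_force: [0.4, 0.9, 0.2]
opening: -0.0001
```

```bash
python3 -c "
from st import *
st()"
```

```text
t 2.87 frame xy tip [-0.093   0.1415] tip z 0.0577 F [0.4 0.9 0.2] yaw 0.2598 tooldown [-0.003 -0.001 -1.   ] open -0.0001
```

>>> {"method": "move_arm", "body": {
  "increments": [
    [[0.012, 0, 0, 0], [0.012, 0, 0, 0], [0.004, 0, 0, 0], [0, 0, 0, 0]]
  ]
}}

```text
t: 3.2
tool_pos: [0.448, 0.1653, 0.0667]
tool_rot: [-0.204, 1.56, 0.205]
contact_force: [-0.3, -0.0, -0.3]
opening: 0.0002
```

>>> {"method": "move_arm", "body": {
  "increments": [
    [[0.003, 0, 0, 0], [0, 0, 0, 0]]
  ]
}}

```text
t: 3.37
tool_pos: [0.4477, 0.1653, 0.0655]
tool_rot: [-0.205, 1.56, 0.205]
contact_force: [0.6, 0.3, 0.4]
opening: -0.0
```

>>> {"method": "move_arm", "body": {
  "increments": [
    [[0.003, 0, 0, 0], [0, 0, 0, 0]]
  ]
}}

```text
t: 3.53
tool_pos: [0.4474, 0.1652, 0.0643]
tool_rot: [-0.205, 1.561, 0.205]
contact_force: [-0.1, -0.1, 0.9]
opening: -0.0006
```

>>> {"method": "move_arm", "body": {
  "increments": [
    [[0.003, 0, 0, 0], [0, 0, 0, 0]]
  ]
}}

```text
t: 3.7
tool_pos: [0.4475, 0.1653, 0.064]
tool_rot: [-0.205, 1.561, 0.205]
contact_force: [-1.7, -0.4, 3.5]
opening: -0.0005
```

>>> {"method": "move_arm", "body": {
  "increments": [
    [[0.002, 0, 0, 0], [0, 0, 0, 0]]
  ]
}}

```text
t: 3.87
tool_pos: [0.4475, 0.1653, 0.064]
tool_rot: [-0.205, 1.562, 0.205]
contact_force: [-4.0, -0.2, 6.8]
opening: -0.0
```

Contact at tip z = 0.050 with about 7 N. Sweeping right.

>>> {"method": "move_arm", "body": {
  "increments": [
    [[0, -0.01, 0, 0], [0, -0.02, 0, 0], [0, -0.02, 0, 0], [0, -0.02, 0, 0], [0, -0.02, 0, 0]]
  ]
}}

```text
t: 4.28
tool_pos: [0.4541, 0.1441, 0.064]
tool_rot: [-0.203, 1.559, 0.206]
contact_force: [-1.0, 4.1, 4.4]
opening: 0.0001
```

```bash
python3 -c "
from st import *
st()"
```

```text
t 4.28 frame xy tip [-0.0911  0.1196] tip z 0.05 F [-1.   4.1  4.4] yaw 0.2603 tooldown [ 0.002  0.002 -1.   ] open 0.0001
```

>>> {"method": "move_arm", "body": {
  "increments": [
    [[0.0012, -0.02, -0.002, 0], [0, -0.02, -0.002, 0], [0, -0.02, -0.002, 0], [0, -0.02, -0.002, 0], [0, -0.02, -0.002, 0]]
  ]
}}

```text
t: 4.7
tool_pos: [0.4585, 0.1193, 0.064]
tool_rot: [-0.202, 1.558, 0.206]
contact_force: [-1.9, 5.3, 6.1]
opening: -0.0
```

>>> {"method": "move_arm", "body": {
  "increments": [
    [[0, -0.02, -0.002, 0], [0, -0.02, -0.002, 0], [0, -0.02, -0.002, 0], [0, -0.02, 0, 0]]
  ]
}}

```text
t: 5.03
tool_pos: [0.462, 0.0996, 0.064]
tool_rot: [-0.202, 1.559, 0.206]
contact_force: [-1.0, 5.8, 7.6]
opening: -0.0002
```

```bash
python3 -c "
from st import *
st()"
```

```text
t 5.03 frame xy tip [-0.0949  0.0747] tip z 0.05 F [-1.   5.8  7.6] yaw 0.26 tooldown [ 0.002  0.003 -1.   ] open -0.0002
```

>>> {"method": "move_arm", "body": {
  "increments": [
    [[0, -0.02, 0, 0], [0, -0.02, 0, 0], [0, -0.02, 0, 0]]
  ]
}}

```text
t: 5.28
tool_pos: [0.4658, 0.085, 0.0639]
tool_rot: [-0.203, 1.559, 0.206]
contact_force: [-0.5, 4.2, 5.1]
opening: 0.0
```

>>> {"method": "move_arm", "body": {
  "increments": [
    [[0, -0.02, 0, 0]]
  ]
}}

```text
t: 5.37
tool_pos: [0.4669, 0.0801, 0.0637]
tool_rot: [-0.203, 1.559, 0.206]
contact_force: [-0.3, 4.2, 6.7]
opening: 0.0002
```

>>> {"method": "move_arm", "body": {
  "increments": [
    [[0, -0.014, 0, 0]]
  ]
}}

```text
t: 5.45
tool_pos: [0.4676, 0.076, 0.0633]
tool_rot: [-0.204, 1.56, 0.204]
contact_force: [-0.3, -0.4, 0.5]
opening: -0.0002
```

```bash
python3 -c "
from st import *
st()"
```

```text
t 5.45 frame xy tip [-0.0956  0.0504] tip z 0.0493 F [-0.3 -0.4  0.5] yaw 0.2605 tooldown [ 0.001  0.    -1.   ] open -0.0002
```

Support lost at frame y ≈ +50 mm (force fell from 6.7 to 0.5 N), as seen in the depth. Centring in the notch, then pressing.

>>> {"method": "move_arm", "body": {
  "increments": [
    [[0, -0.016, 0, 0], [0, -0.016, 0, 0], [0, 0, 0, 0], [0.008, 0, 0, 0], [0.008, 0, 0, 0], [0, 0, 0, 0]]
  ]
}}

```text
t: 5.95
tool_pos: [0.4684, 0.0686, 0.0579]
tool_rot: [-0.205, 1.562, 0.205]
contact_force: [-1.0, -0.1, 0.1]
opening: -0.0001
```

```bash
python3 -c "
from st import *
st()"
```

```text
t 5.95 frame xy tip [-0.0968  0.043 ] tip z 0.0439 F [-1.  -0.1  0.1] yaw 0.2607 tooldown [-0.001 -0.    -1.   ] open -0.0001
```

>>> {"method": "move_arm", "body": {
  "increments": [
    [[0.006, 0, 0, 0], [0.006, 0, 0, 0], [0.006, 0, 0, 0], [0.006, 0, 0, 0], [0.006, 0, 0, 0]]
  ]
}}

```text
t: 6.37
tool_pos: [0.4691, 0.0687, 0.0518]
tool_rot: [-0.205, 1.562, 0.205]
contact_force: [-2.6, -0.4, 5.2]
opening: -0.0002
```

>>> {"method": "move_arm", "body": {
  "increments": [
    [[0.006, 0, 0, 0], [0.006, 0, 0, 0], [0.006, 0, 0, 0], [0, 0, 0, 0]]
  ]
}}

```text
t: 6.7
tool_pos: [0.4691, 0.0686, 0.0471]
tool_rot: [-0.205, 1.562, 0.205]
contact_force: [-1.9, -0.8, 3.6]
opening: -0.0004
```

```bash
python3 -c "
from st import *
st()"
```

```text
t 6.7 frame xy tip [-0.0961  0.0429] tip z 0.0331 F [-1.9 -0.8  3.6] yaw 0.2607 tooldown [-0.  0. -1.] open -0.0004
```

>>> {"method": "move_arm", "body": {
  "increments": [
    [[0.006, 0, 0, 0], [0.006, 0, 0, 0], [0.004, 0, 0, 0], [0, 0, 0, 0]]
  ]
}}

```text
t: 7.03
tool_pos: [0.4691, 0.0686, 0.0439]
tool_rot: [-0.205, 1.562, 0.205]
contact_force: [-4.3, 0.6, 10.5]
opening: -0.0
```

>>> {"method": "move_arm", "body": {
  "increments": [
    [[0.005, 0, 0, 0], [0, 0, 0, 0]]
  ]
}}

```text
t: 7.2
tool_pos: [0.4693, 0.0687, 0.0438]
tool_rot: [-0.205, 1.563, 0.205]
contact_force: [-9.4, -0.3, 18.9]
opening: 0.0002
```

```bash
python3 -c "
from st import *
st()"
```

```text
t 7.2 frame xy tip [-0.0959  0.0429] tip z 0.0298 F [-9.4 -0.3 18.9] yaw 0.2608 tooldown [-0.002 -0.    -1.   ] open 0.0002
```

Hard stop reached: the tip is 20 mm below the edge and the force rose to 19 N without further travel. Withdrawing straight up.

>>> {"method": "move_arm", "body": {
  "increments": [
    [[-0.01, 0, 0, 0], [-0.03, 0, 0, 0], [-0.05, 0, 0, 0], [-0.1, 0, 0, 0], [-0.1, 0, 0, 0], [-0.1, 0, 0, 0], [-0.1, 0, 0, 0], [-0.1, 0, 0, 0], [-0.1, 0, 0, 0], [0, 0, 0, 0], [0, 0, 0, 0]]
  ]
}}

```text
t: 8.12
tool_pos: [0.4701, 0.0685, 0.2161]
tool_rot: [-0.205, 1.557, 0.204]
contact_force: [-0.5, 0.1, -0.6]
opening: -0.0001
```

```bash
python3 - <<'E'
from st import *
o=st(); old=np.load("scene.npy")
px=[]
for c in ["scene","side","wrist"]:
    im=ctrl.get_image(c);W=cloud(im,o).reshape(-1,3);f=(W[:,:2]-C)@Rm;px.append(im["pixels"])
    z=lambda x,y,rx,ry:(lambda t:(np.round(np.nanmedian(W[t,2]),4),int(t.sum())))((abs(f[:,0]-x)<rx)&(abs(f[:,1]-y)<ry)&(W[:,2]<.07)&(W[:,2]>.01))
    print(c,"tile",z(-.005,0,.035,.06),"key",z(-.088,.042,.008,.01),"deck",z(-.005,-.12,.03,.02))
save("v3.png",cv2.resize(np.vstack(px[:2]),None,fx=.78,fy=.78)); 
E
```

```text
t 8.12 frame xy tip [-0.0951  0.0425] tip z 0.2021 F [-0.5  0.1 -0.6] yaw 0.2606 tooldown [ 0.004 -0.    -1.   ] open -0.0001
scene tile (np.float64(0.0578), 981) key (np.float64(0.0301), 19) deck (np.float64(0.0501), 353)
side tile (np.float64(0.058), 749) key (np.float64(0.0309), 11) deck (np.float64(0.05), 273)
wrist tile (np.float64(0.0622), 5833) key (np.float64(0.0338), 207) deck (np.float64(0.0544), 2)
```

View pics/v3.png

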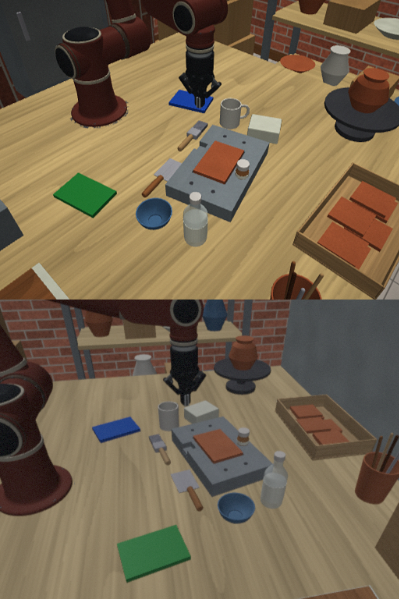

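```bash
python3 -c "
from h import *
print(ctrl.finish_job())"
```

```text
the job is handed in; nothing more can be done
None
```

The key is fully down, the tile stands 8 mm proud of the frame, and the job was handed in at about 8.3 s.

- **Sweep:** With the fingers shut, I set the tip on the left end of the front edge at about 7 N and slid it right. Support was lost at frame y ≈ +50 mm, which matches the notch seen in the depth picture (centre about +42 mm).
- **Press:** I centred the tip in the notch and pressed. At the hard stop the tip was 20 mm below the edge and the force rose to 19 N. I then withdrew straight up.
- **Last checks:** The scene and side cameras both put the tile top at 58 mm (frame 50 mm) and the key top at 30–31 mm. The arm is clear, with the tip about 0.2 m up and almost no contact force. By eye, the bystanders stand where they did.
- **Disagreement:** The wrist camera read about 4 mm higher everywhere (tile 62 mm, frame 54 mm). The tile-to-frame difference is still 8 mm. I put the shift down to an offset in its pose, but did not check it further.

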